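# Leak test of an injector: lock the clamp ring, pump up and hold

### The job

An injector stands ready in the injector tester for a leak test: first swing the clamp ring of the spray chamber clockwise by its handle until it is locked, right up against the stop pin, and do not start pumping before that. Then take the pump lever and press it down until the gauge's needle lies on the set pointer, to within one small division of the dial, without ever running two divisions past it. Finish while holding the lever there, so that the nozzle can be watched for dribble, and leave the other things on the bench where they are.

Things in the scene. Friction and masses are not known exactly. Their poses are not given: they have to be found in the camera images.
- tester: Injector tester, fixed to the bench: base plate 150 x 350 mm, top 16 mm up. Origin on the bench under the middle of the green pump block; +z up, -x its operator side (robot side at yaw 0), +y from block to spray chamber. Tallest: gauge on the block, to 215 mm; 6 mm pipe at x 0, y 46 to 175 mm, to 247 mm; injector (33 mm thick) on the ring's axis, to 226 mm.
- ring_axis (a point): Point on the upright axis of the clamp ring, at [0, 0.175, 0.128] m in the tester's frame, level with the middle of the ring's handle.
- lock_ring (a joint): Dark knurled clamp ring, 92 mm across, captive on top of the pale spray chamber, on the upright axis ring_axis. 0 rad: open, handle at azimuth 175 deg in the tester's frame (from +x towards +y); grows clockwise from above; locked at 1.40, its end, handle at the upright stop pin (94.8 deg), ribs of ring and flange in line. Starts at 0 to 0.4. Friction 0.18 N m; stays where left.
- ring_grip (a point): Middle of the clamp ring's handle: level radial black sleeve 18 mm thick, 60 to 112 mm from the ring's axis, on a 10 mm bar. This point is on its centre line, 86 mm from the axis, 128 mm above the bench; nothing under it down to the base plate.
- pump_lever: Pump lever: steel bar with a black hand grip. Origin on its hinge, [0, -0.062, 0.100] m in the tester's frame; hinge axis along the tester's x. It lies along its own -y; at rest it rises 0.61 rad above level towards the tester's -y side. Pressed, its outer end goes down, by up to 0.70 rad. A spring returns it: at the grip about 4 N to start it, 10 N at 0.3 rad, 14 N at 0.5 rad.
- lever_grip (a point): Middle of the lever's hand grip, a round black sleeve 26 mm thick, 178 to 283 mm from the hinge; this point is on its centre line, 240 mm from the hinge, about 237 mm above the bench at rest.
- needle (a joint): Gauge needle, thin and black. 0 rad at rest on the first graduation (lower left of the dial seen from the operator side; dial up is the tester's +x), growing clockwise. Geared to the lever: needle = 6.7 x the angle the lever is pressed from rest. White dial, 100 mm case, facing up, leaning 0.3 rad to the operator; 20 small divisions of 0.2356 rad, every fifth graduation thicker.
- needle_tip (a point): Point on the needle 36 mm from the gauge's centre; its x axis points outward along the needle, z out of the dial.
- set_hand (a joint): Set pointer of the gauge: broad dark steel open frame, up to 14 mm wide; stays where it was set. Same centre, zero and direction as the needle: needle = set_hand when the needle lies on it. Somewhere between 1.9 and 3.3 rad.
- set_tip (a point): Point on the set pointer 36 mm from the gauge's centre; its x axis points outward along the pointer, z out of the dial.
- injector_stand: Bystander: aluminium block 50 x 110 x 36 mm with two injectors standing in it, 118 mm high in all; origin under its middle.
- parts_dish: Bystander: steel dish, 90 mm across, 28 mm high; origin under its middle.
- grease_tin: Bystander: grey tin, 68 mm across, 75 mm high; origin under its middle.
- bolt_jar: Bystander: glass jar with steel cap, 62 mm across, 85 mm high; origin under its middle.
- wrench: Bystander: wrench 150 mm long, lying flat; origin under its middle.
- screwdriver: Bystander: screwdriver 180 mm long, lying; origin under its middle.
- washer_box: Bystander: cardboard box 75 x 110 x 35 mm; origin under its middle.

How it is judged:
On the way, in this order (a step that is already met when the one before it is completed fails the run):
1. the clamp ring is locked against its stop (at least 1.30 rad) (value of joint lock_ring above 1.3 rad), for 0.2 s.
2. the lever is pressed and the needle lies on the set pointer, within one division (y of needle_tip in the frame of set_tip between -0.0084 and 0.0084 m and x of needle_tip in the frame of set_tip above -0.03 m and value of joint needle above 1.5 rad), for 0.3 s.
At the end, for the whole second after the job is handed in: The clamp ring is at 1.30 rad or more, the needle is within 0.235 rad (one division) of the set pointer and steady (under 0.3 rad/s), and the robot still holds the pump lever against its spring with more than 3 N (all of step 2 and value of joint lock_ring above 1.3 rad and velocity of joint needle between -0.3 and 0.3 rad/s and contact force between any of the fingers, the arm and pump_lever above 3 N); the arm keeps its last pose, push and grip.
It fails at once if the lever is pumped (needle beyond one and a half divisions, 0.35 rad) while the clamp ring is not locked (below 1.25 rad) (value of joint lock_ring below 1.25 rad and value of joint needle above 0.35 rad).
It fails at once if the needle runs two divisions (0.47 rad) past the set pointer (y of needle_tip in the frame of set_tip below -0.0163 m and x of needle_tip in the frame of set_tip above -0.034 m).
It fails at once if one of the other things on the bench is pushed more than 25 mm from its place (distance of any of injector_stand, parts_dish, grease_tin, bolt_jar, wrench, screwdriver, washer_box from where it was at the start of the episode above 0.025 m).
It also fails if it takes over 48 s, if anything falls off the work surface, if the arm or the gripper's body presses on something with over 40 N, if the wrist force passes 120 N, or if a joint passes its speed limit or range.

### The arm

A 7-joint arm with a two-finger parallel gripper is mounted at the origin on the work surface. World frame = base frame: x ahead of the robot, y to its left, z up, the work surface at z = 0. Lengths are in m, angles in rad, forces in N, time in s.
With the tool pointing down it reaches from about 0.425 to 0.925 m from the base axis. Payload 6.8 kg.
Tool frame: the origin (TCP) lies midway between the tips of the shut fingers; the grasp point (between the pads) lies r.grip_point_offset behind it (r.grip_point_offset is the distance from the TCP to the grasp point, in m); z points along the fingers, y is the line along which they close (so a half turn about z gives the same grasp; the last joint's range is limited). The gripper opens to 85 mm and grips with 20 to 120 N. Pads are 22 mm wide; open, the fingers measure 114 mm over their backs; the gripper's body (76 mm by 85 mm) begins 54 mm behind the grasp point. The pads swing forward as they close: fully open they stand 13 mm farther back than shut.
Start: joints at [-0.108, 0.477, 0.022, 1.555, -0.011, 1.109, -0.083], TCP at [0.675, 0, 0.231] pointing down, gripper open.
Joint ranges: [-2.96, 2.96], [-0.34, 2.1], [-1.41, 1.46], [0.24, 2.44], [-1.37, 4.51], [0.17, 1.92], [-2.96, 2.96]. Speed limits (rad/s): [2.39, 2.39, 3.14, 3.14, 3.14, 3.14, 3.14].

### API

Orientations are given as a rotation vector (axis times angle).
In Python, from bench import r gives the robot as it stands. The module is installed in compiled form; this text tells all that it offers.
- The arm moves only by the shell command python3 -m crank 'ROWS' [FORCE]. ROWS is JSON, a list of rows, each a list of 5 numbers: the shift along the world's x, y, z in units of 200 mm (1.0 is 200 mm), then the turn about the world's z in units of 45 degrees (1.0 is 45 degrees), then the opening, from -1 (shut) to 1 (fully open). In form: [[dx, dy, dz, turn, jaw], ...]. A call has 1 to 8 rows; each row shifts and turns the commanded pose from where the row before left it; what a row does not reach is not made up. A row lasts 1/12 s, in which the tool goes at most 41.7 mm and 7.16 degrees, less where a joint would pass 70% of its speed; a pose out of reach is approached as far as the arm can. A call with a number of a shift or a turn outside -1 to 1 is refused whole. A call with a gripper value outside its range is refused whole. The fingers move at their own pace and stop on an object; FORCE is the grip in N (left out, the last holds). Time passes only in rows, so rows that do not move let the fingers close. It gives the time, the measured TCP pose, the force, the opening and the grip force at its end, in the units of the state.
- r.get_obs(): the state, without advancing time (a new reading comes with each control period).
- r.grab_frame(name): name is "scene" or "side" or "wrist"; returns the picture (400x640x3 uint8, blue, green, red); there is no depth.
- r.camera_model(name): a dict with "fx", "fy", "cx", "cy" (pixels), "R" (3x3) and "t" (3): a world point X has camera coordinates R X + t. Camera axes: x right, y down, z forward; pixel columns grow to the right and rows downward; lengths in m; the calibration is good to about 2 mm. A picture is of the moment at which its call begins: read the wrist's pose just before it. camera_model takes no time and is no camera call; for the wrist camera it gives the pose at the moment of the call.
- r.hand_in(): hands the job in; it is judged then, once.
The state is a dict: "clock": time; "joints": joint angles; "qvel": joint speeds; "tau": joint torques, N m; "tcp_pos": TCP position; "orientation": TCP orientation; "contact_force": force on the tool from outside, world axes, zero at the start; "moment": the same for the moment, N m; "grip_width": finger opening in m; "gripper_force": force on a finger pad.
Only numpy, scipy, OpenCV 4.12 (cv2) and the standard library are available. Lean on these libraries where they do the work, as an engineer would, in place of code of your own. Each camera call takes 0.05 s, during which the arm holds its last target. There are 200 camera calls.

## Working session

There is one attempt and no reset: what is moved stays moved. The work goes in short steps, Python scripts to look and compute and a shell command to move; the robot and the scene stay as the last step left them, time stands still between calls to the robot, and variables do not carry over. Pictures are saved under pics/ and viewed, at most 12 in all, crops included, and the job is handed in when it is done.

```bash
mkdir -p pics
python3 - <<'E'
from bench import r
import cv2,numpy as np
o=r.get_obs();print(o['clock'],o['tcp_pos'],o['orientation'],r.grip_point_offset)
for n in("scene","side"):
    c=r.camera_model(n);f=r.grab_frame(n);cv2.imwrite(f'pics/{n}0.png',f)
    print(n,c)
E
```

```text
0.0 [ 6.74387906e-01 -3.35658811e-05  2.30293305e-01] [-2.22057444 -2.22059246  0.00227985] 0.0187
scene {'fx': 395.1754826311122, 'fy': 395.1754826311122, 'cx': 323.9161816999647, 'cy': 196.09694219391199, 'R': array([[-0.3199904 ,  0.94733795, -0.01252808],
       [ 0.64967447,  0.209783  , -0.73069431],
       [-0.68958627, -0.24195434, -0.68258983]]), 't': array([ 0.19856107, -0.25087907,  1.3510648 ])}
side {'fx': 414.54167020090324, 'fy': 414.54167020090324, 'cx': 318.55438905080547, 'cy': 203.11154942329108, 'R': array([[-0.89304285, -0.44983876, -0.0109344 ],
       [-0.24464665,  0.50579298, -0.82723725],
       [ 0.37765392, -0.73608325, -0.56174636]]), 't': array([0.50822485, 0.28501581, 0.77903931])}
```

View pics/scene0.png

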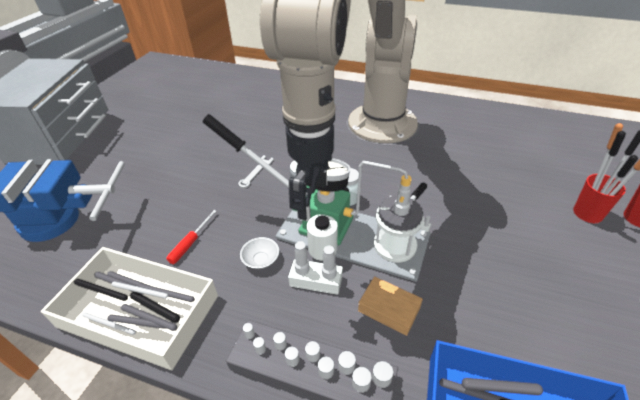

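View pics/side0.png

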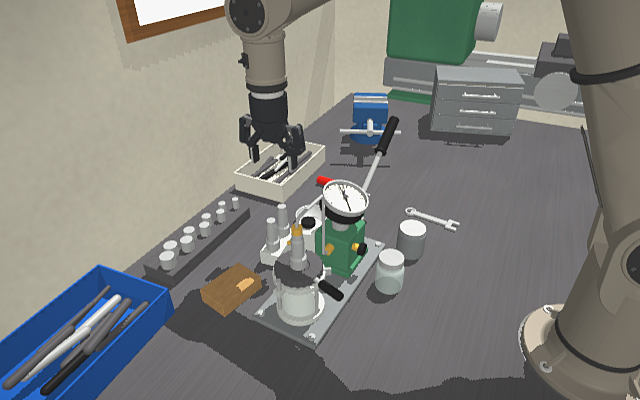

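The scene view has the lever grip at about (205,118)–(243,148), the ring with its handle tip at (424,185), and the base plate corners near (285,245) and (415,268). The side view has the lever grip at (396,120)–(374,153), the dial at (346,198), the ring at (298,265) and its handle at (318,280)–(342,297).

```bash
cat > h.py <<'E'
import numpy as np,cv2
from bench import r
def ray(c,p):
    d=np.array([(p[0]-c['cx'])/c['fx'],(p[1]-c['cy'])/c['fy'],1.]);R=np.array(c['R']);return -R.T@c['t'],R.T@d
def onz(c,p,z):
    o,d=ray(c,p);return o+d*(z-o[2])/d[2]
def tri(c1,p1,c2,p2):
    o,d=ray(c1,p1);q,e=ray(c2,p2)
    s,t=np.linalg.lstsq(np.c_[d,-e],q-o,rcond=None)[0];a=o+s*d;b=q+t*e
    return (a+b)/2,np.linalg.norm(a-b)
def proj(c,X):
    x=np.array(c['R'])@X+c['t'];return np.array([c['fx']*x[0]/x[2]+c['cx'],c['fy']*x[1]/x[2]+c['cy']])
def blob(img,box,thr=45):
    x0,y0,x1,y1=box;m=(img[y0:y1,x0:x1].max(2)<thr).astype(np.uint8)
    n,l,s,c=cv2.connectedComponentsWithStats(m);k=1+np.argmax(s[1:,4])
    p=np.argwhere(l==k)[:,::-1]+[x0,y0];mu=p.mean(0);u=np.linalg.svd(p-mu,full_matrices=False)[2][0]
    t=(p-mu)@u;return s[k,4],mu,mu+u*t.min(),mu+u*t.max()
E
python3 - <<'E'
from h import *
S=cv2.imread('pics/scene0.png');D=cv2.imread('pics/side0.png');cs=r.camera_model('scene');cd=r.camera_model('side')
a=blob(S,(195,105,250,155));b=blob(D,(365,110,405,160));print(a,b)
e=blob(S,(408,178,432,202));f=blob(D,(312,272,350,306));print(e,f)
for i in a[1:]:
  for j in b[1:]:
    X,g=tri(cs,i,cd,j); print(X.round(3),g.round(4))
print('h')
for i in e[1:]: print(onz(cs,i,.128).round(4))
for i in f[1:]: print(onz(cd,i,.128).round(4))
A=cv2.resize(S[140:275,270:440],None,fx=3,fy=3,interpolation=2);B=cv2.resize(D[170:350,245:395],None,fx=3,fy=3,interpolation=2)
cv2.imwrite('pics/a1.png',A);cv2.imwrite('pics/b1.png',B)
E
```

```text
(np.int32(160), array([222.475 , 134.6875]), array([203.97594749, 120.03035712]), array([239.46597531, 148.1497653 ])) (np.int32(217), array([386.74193548, 136.23041475]), array([395.24203167, 117.2142021 ]), array([378.91152569, 153.74842095]))
(np.int32(72), array([420.33333333, 189.125     ]), array([424.19562591, 183.45233372]), array([415.61404664, 196.05635955])) (np.int32(233), array([330.57081545, 290.21030043]), array([318.84543044, 282.227023  ]), array([341.5385608 , 297.67773573]))
[ 0.514 -0.28   0.227] 0.0002
[ 0.51  -0.287  0.252] 0.0508
[ 0.517 -0.269  0.205] 0.0477
[ 0.515 -0.313  0.235] 0.0459
[ 0.51  -0.324  0.259] 0.0064
[ 0.519 -0.3    0.215] 0.0949
[ 0.514 -0.246  0.221] 0.0427
[ 0.512 -0.252  0.247] 0.0917
[ 0.516 -0.239  0.197] 0.0038
h
[0.4478 0.1782 0.128 ]
[0.4252 0.1838 0.128 ]
[0.4746 0.1716 0.128 ]
[0.4543 0.1766 0.128 ]
[0.4823 0.168  0.128 ]
[0.4292 0.1843 0.128 ]
```

View pics/a1.png

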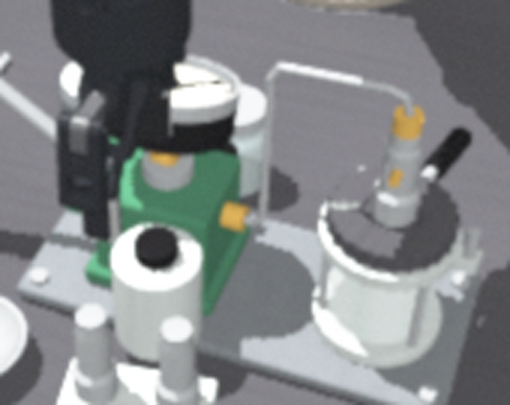

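View pics/b1.png

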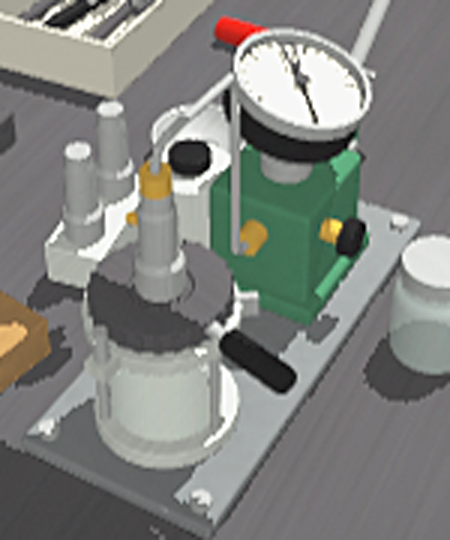

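The close-ups show ring, handle and stop pin clear of each other. The handle lies at about 163° in the world frame. The ring axis is near (0.537, 0.151). Its distance to the lever grip comes out at 0.432 m, against 0.434 m expected. I'll close the fingers, rise and go behind the handle.

```bash
python3 -m crank '[[0,0,0.2,0,-1],[0,0,0.2,0,-1],[0,0,0.2,0,-1],[-0.17,0.104,0,0,-1],[-0.17,0.104,0,0,-1],[-0.17,0.104,0,0,-1],[-0.17,0.104,0,0,-1],[-0.17,0.104,0,0,-1]]' 30; python3 -m crank '[[-0.17,0.104,0,0,-1],[-0.17,0.104,0,0,-1],[0,0,0,0,-1]]'
```

```text
clock: 0.77
tcp_pos: [0.503, 0.1046, 0.3509]
orientation: [-2.221, -2.221, 0.001]
contact_force: [0.3, 1.7, 0.5]
grip_width: -0.0002
gripper_force: 0.0
clock: 1.02
tcp_pos: [0.431, 0.1501, 0.3513]
orientation: [-2.21, -2.229, 0.001]
contact_force: [0.7, 0.4, -1.2]
grip_width: 0.0004
gripper_force: 0.0
```

```bash
python3 -m crank '[[0.02,-0.06,-0.19,0,-1],[0,0,-0.2,0,-1],[0,0,-0.2,0,-1],[0,0,-0.2,0,-1],[0,0,-0.2,0,-1],[0,0,-0.2,0,-1],[0,0,0,0,-1]]'
python3 - <<'E'
from h import *
for n in("side","wrist"):
    f=r.grab_frame(n);cv2.imwrite(f'pics/{n}2.png',f)
D=cv2.imread('pics/side2.png')
A=cv2.resize(D[160:345,240:400],None,fx=3,fy=3,interpolation=2);W=cv2.imread('pics/wrist2.png')
cv2.imwrite('pics/c2.png',A)
E
```

```text
clock: 1.6
tcp_pos: [0.4359, 0.1315, 0.107]
orientation: [-2.217, -2.218, 0.019]
contact_force: [-1.1, -0.7, -0.9]
grip_width: 0.0
gripper_force: 0.0
```

View pics/c2.png

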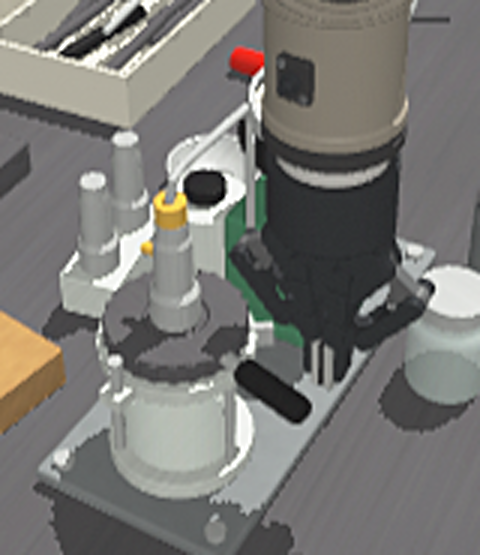

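The side view shows the handle clear in front of the shut fingers, with the fingers on its pushing side and near its outer half. I'll push it round the arc.

```bash
python3 -m crank '[[0.03,0.1,0,0,-1],[0.007,0.083,0,0,-1],[0.02,0.08,0,0,-1],[0.035,0.075,0,0,-1],[0.048,0.068,0,0,-1],[0,0,0,0,-1]]'; python3 -m crank '[[0.058,0.058,0,0,-1],[0.068,0.047,0,0,-1],[0.06,0.03,0,0,-1],[0,0,0,0,-1]]'
```

```text
clock: 2.2
tcp_pos: [0.4719, 0.2183, 0.1169]
orientation: [2.219, 2.223, 0.011]
contact_force: [0.4, 0.7, 0.3]
grip_width: -0.0001
gripper_force: 0.0
clock: 2.53
tcp_pos: [0.5088, 0.2428, 0.1158]
orientation: [2.221, 2.22, 0.007]
contact_force: [0.1, 0.3, -0.2]
grip_width: -0.0001
gripper_force: 0.0
```

Run:
```python
from h import *
a=r.grab_frame('side');b=r.grab_frame('scene');cv2.imwrite('pics/side3.png',a)
A=cv2.resize(a[190:350,240:360],None,fx=3,fy=3,interpolation=2);B=cv2.resize(b[140:300,340:470],None,fx=3,fy=3,interpolation=2)
cv2.imwrite('pics/d3.png',np.hstack([A,B]))
```

```text
(no output)
```

View pics/d3.png

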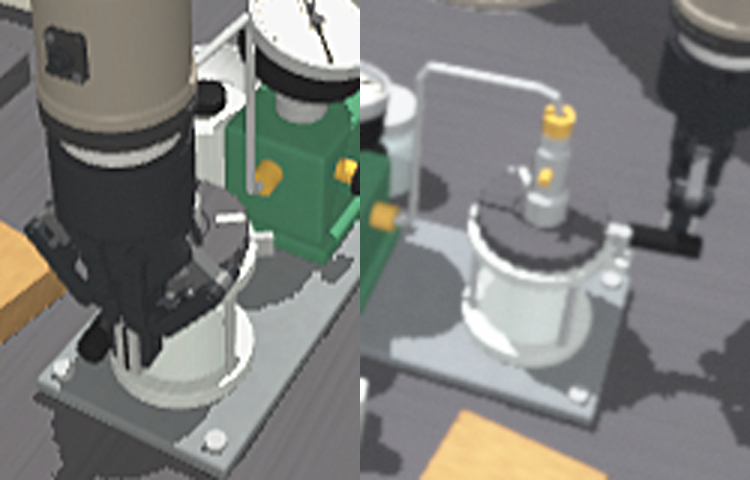

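The ring handle has come most of the way round, to scene crop (640,235)–(700,245), and the finger is still on it. I'll push on in small steps to the stop.

```bash
python3 -m crank '[[0.03,0.008,-0.01,0,-1],[0.03,0.006,-0.01,0,-1],[0,0,0,0,-1]]'; python3 -m crank '[[0.03,0,0,0,-1],[0,0,0,0,-1]]';python3 -m crank '[[0.02,0,0,0,-1],[0,0,0,0,-1]]'
python3 - <<'E'
from h import *
b=r.grab_frame('scene');cv2.imwrite('pics/scene4.png',b);c=r.camera_model('scene')
n,*e=blob(b,(415,195,470,235))
print(n);print([onz(c,i,.128).round(4) for i in e])
E
```

```text
clock: 2.88
tcp_pos: [0.5105, 0.2437, 0.1087]
orientation: [-2.215, -2.219, 0.021]
contact_force: [-21.9, -3.9, 16.6]
grip_width: 0.0001
gripper_force: 11.7
clock: 3.05
tcp_pos: [0.5108, 0.2437, 0.108]
orientation: [-2.209, -2.217, 0.035]
contact_force: [-37.9, -4.4, 26.9]
grip_width: -0.0003
gripper_force: 19.7
clock: 3.22
tcp_pos: [0.5109, 0.2437, 0.1079]
orientation: [-2.205, -2.216, 0.045]
contact_force: [-49.7, -5.8, 35.9]
grip_width: -0.0
gripper_force: 25.8
92
[array([0.5344, 0.2411, 0.128 ]), array([0.5307, 0.2575, 0.128 ]), array([0.5403, 0.2146, 0.128 ])]
```

The force climbs to 50 N with no motion and the handle's middle is at x 0.534, as expected at the stop, so the ring is locked. I'll back off, rise and go over towards the gauge.

```bash
python3 -m crank '[[-0.1,0.02,0,0,-1],[-0.15,0.02,0,0,-1],[-0.1,0,0.1,0,-1],[0,0,0.2,0,-1],[0,0,0.2,0,-1],[0,0,0.2,0,-1],[0,0,0.2,0,-1],[0,0,0.2,0,-1]]'; python3 -m crank '[[0,-0.2,0.1,0,-0.5],[0,-0.2,0,0,0],[0,-0.2,0,0,0.5],[0,-0.2,0,0,1],[0,-0.2,0,0,1],[0,-0.2,0,0,1],[0,-0.1,0,0,1],[0,0,0,0,1]]'
python3 - <<'E'
from h import *
c=r.camera_model('wrist');f=r.grab_frame('wrist');cv2.imwrite('pics/w5.png',f)
d=r.grab_frame('side');cv2.imwrite('pics/side5.png',d);b=r.grab_frame('scene');cv2.imwrite('pics/scene5.png',b)
print(-np.array(c['R']).T@c['t'],c['R'][2],proj(c,np.array([.5275,-.0233,.2])))
n,*e=blob(b,(415,195,470,235))
print(n,[onz(r.camera_model('scene'),i,.128).round(4) for i in e])
cv2.imwrite('pics/e5.png',np.hstack([cv2.resize(f,(500,312)),cv2.resize(d[160:264,280:380],(300,312),interpolation=2)]))
E
```

```text
clock: 3.93
tcp_pos: [0.4576, 0.2519, 0.3319]
orientation: [2.221, 2.221, 0.002]
contact_force: [1.4, 1.1, -0.5]
grip_width: 0.0002
gripper_force: 0.0
clock: 4.6
tcp_pos: [0.4574, -0.0106, 0.3485]
orientation: [2.23, 2.211, 0.0]
contact_force: [-0.4, 0.5, -0.3]
grip_width: 0.0855
gripper_force: 0.0
[0.45806734 0.0683964  0.49092013] [-0.00244277 -0.31050164 -0.9505697 ] [400.44128727 191.25421581]
151 [array([0.533 , 0.2372, 0.128 ]), array([0.5337, 0.2129, 0.128 ]), array([0.5324, 0.2592, 0.128 ])]
```

View pics/e5.png

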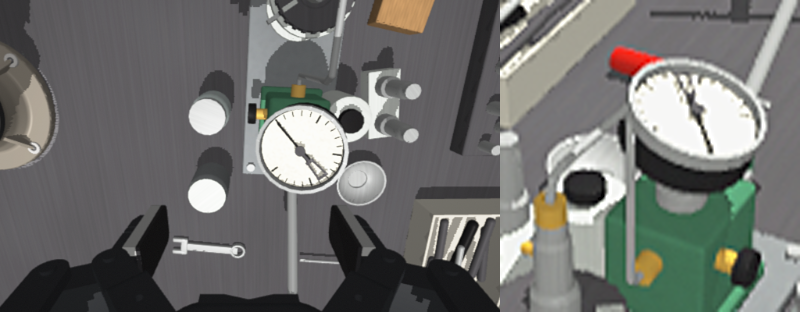

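The wrist view shows the dial unobstructed at crop (302,148). The needle points to the upper left, on zero, and the set pointer's frame to the lower right. I'll measure the angles on the dial plane and save an unwrapped picture.

```bash
cat >> h.py <<'E'
YAW=-.0526
def dialpolar(f,c,C,yaw=YAW):
    cy,sy=np.cos(yaw),np.sin(yaw);Rz=np.array([[cy,-sy,0],[sy,cy,0],[0,0,1]])
    u=Rz@[np.cos(.3),0,np.sin(.3)];rt=Rz@[0,-1,0]
    A=np.arange(-.3,5.0,.01);P=np.arange(.010,.046,.0005)
    a=A[:,None]-2.356;X=C+P[None,:,None]*(np.cos(a)[...,None]*u+np.sin(a)[...,None]*rt)
    x=X@np.array(c['R']).T+c['t'];m=np.stack([c['fx']*x[...,0]/x[...,2]+c['cx'],c['fy']*x[...,1]/x[...,2]+c['cy']],-1).astype(np.float32)
    g=cv2.cvtColor(f,cv2.COLOR_BGR2GRAY);return A,P,cv2.remap(g,m[...,0],m[...,1],cv2.INTER_LINEAR)
E
python3 - <<'E'
from h import *
f=cv2.imread('pics/w5.png');c=r.camera_model('wrist')
m=(f.min(2)>190).astype(np.uint8);m[:, :325]=0;m[:,450:]=0;m[:130]=0;m[250:]=0
m=cv2.morphologyEx(m,cv2.MORPH_CLOSE,np.ones((9,9)))
cs,_=cv2.findContours(m,0,1);k=max(cs,key=cv2.contourArea);e=cv2.fitEllipse(cv2.convexHull(k));print(e)
C=onz(c,e[0],.200);print(C)
A,P,I=dialpolar(f,c,C)
for lo,hi in((.012,.020),(.022,.030),(.030,.036)):
    s=I[:,(P>=lo)&(P<hi)].astype(float).mean(1);d=np.clip(200-s,0,None)
    for a0,a1 in((-.3,.4),(1.6,3.7)):
        w=(A>a0)&(A<a1);dd=d[w]**2;print(lo,round((A[w]*dd).sum()/dd.sum(),3),round(A[w][np.argmax(dd)],3),s[w].min())
g=cv2.resize(I.T[::-1],(800,216));z=cv2.resize(f[130:250,325:450],None,fx=3,fy=3,interpolation=2)
o=np.full((590,800,3),255,np.uint8);o[:216]=g[...,None];o[220:580,:375]=z
for t in range(0,21): cv2.line(o,(int((t*.2356+.3)/5.3*800),205),(int((t*.2356+.3)/5.3*800),216),(0,0,255),1)
cv2.imwrite('pics/f5.png',o)
E
```

```text
((410.1954345703125, 188.88832092285156), (121.80610656738281, 176.00372314453125), 83.5814208984375)
[ 0.53609996 -0.01375801  0.2       ]
0.012 nan -0.29 250.75
0.012 2.679 2.68 149.4375
0.022 nan -0.29 250.625
0.022 3.023 3.69 144.25
0.03 nan -0.29 246.25
0.03 2.405 1.6 41.75<stdin>:11: RuntimeWarning: invalid value encountered in scalar divide
```

View pics/f5.png

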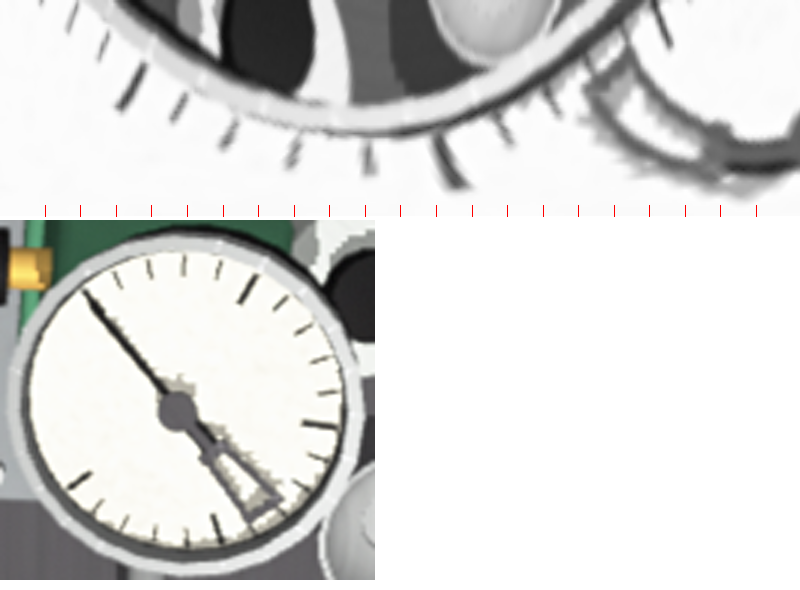

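The enlarged dial has its hub at crop (177,411), which is image pixel (384,193.7). The set pointer's tip at (263,507) lies between the 10th and 15th graduations. I'll re-centre on the hub.

Run:
```python
from h import *
f=cv2.imread('pics/w5.png');c=r.camera_model('wrist');C=onz(c,(384,193.7),.200);print(C)
A,P,I=dialpolar(f,c,C)
for lo,hi in((.016,.020),(.020,.024),(.024,.028),(.028,.032),(.032,.036)):
    d=np.clip(225-I[:,(P>=lo)&(P<hi)].astype(float).mean(1),0,None)
    for a0,a1 in((-.3,.4),(2.0,3.9)):
        w=(A>a0)&(A<a1);dd=d[w];on=A[w][dd>35];print(lo,round((A[w]*dd).sum()/dd.sum(),3),on.min() if on.size else 0,on.max() if on.size else 0)
d=I[:,(P>.039)&(P<.043)].mean(1);print('grads',[round(float(A[i]),2) for i in range(3,len(A)-3) if d[i]==d[i-3:i+4].min() and d[i]<205])
```

```text
[ 0.51409256 -0.01805148  0.2       ]
0.016 0.039 -0.03999999999999976 0.12000000000000038
0.016 3.071 2.770000000000003 3.3600000000000034
0.02 0.034 -0.02999999999999975 0.10000000000000037
0.02 3.076 2.810000000000003 3.3200000000000034
0.024 0.028 -0.02999999999999975 0.09000000000000036
0.024 3.075 2.850000000000003 3.3000000000000034
0.028 0.026 -0.02999999999999975 0.08000000000000035
0.028 3.073 2.860000000000003 3.2900000000000036
0.032 0.018 -0.01999999999999974 0.06000000000000033
0.032 3.093 2.2900000000000027 3.530000000000004
grads [0.03, 0.26, 0.48, 0.71, 0.94, 1.16, 1.39, 1.61, 1.85, 2.07, 2.31, 2.54, 2.78, 3.02, 3.13, 3.27, 3.51, 3.63, 3.75, 3.88, 4.0, 4.13, 4.25, 4.34, 4.49, 4.74]
```

The set pointer is at about 3.10 rad once corrected against the graduations on either side of it. That means 0.463 rad of lever press. Next I'll grasp the lever.

```bash
python3 -m crank '[[0.04,-0.194,0,-0.06,1],[0.04,-0.194,0,0,1],[0.04,-0.194,0,0,1],[0.04,-0.194,0,0,1],[0.04,-0.194,0,0,1],[0.04,-0.194,0,0,1],[0.04,-0.194,0,0,1],[0,0,0,0,1]]'; python3 -m crank '[[0,0,-0.16,0,1],[0,0,-0.16,0,1],[0,0,-0.16,0,1],[0,0,-0.16,0,1],[0,0,0,0,1]]'
python3 - <<'E'
from h import *
b=r.grab_frame('side');cv2.imwrite('pics/side6.png',b)
s=r.grab_frame('scene')
cv2.imwrite('pics/g6.png',np.hstack([cv2.resize(b[60:220,320:460],None,fx=2.8,fy=2.8,interpolation=2),cv2.resize(s[60:220,180:300],None,fx=2.8,fy=2.8,interpolation=2)]))
E
```

```text
clock: 5.42
tcp_pos: [0.5141, -0.2828, 0.3474]
orientation: [2.278, 2.16, -0.005]
contact_force: [-0.0, -0.6, 0.8]
grip_width: 0.0857
gripper_force: 0.0
clock: 5.83
tcp_pos: [0.5116, -0.2723, 0.2137]
orientation: [-2.262, -2.165, 0.006]
contact_force: [-0.6, 0.9, -0.9]
grip_width: 0.0858
gripper_force: 0.0
```

View pics/g6.png

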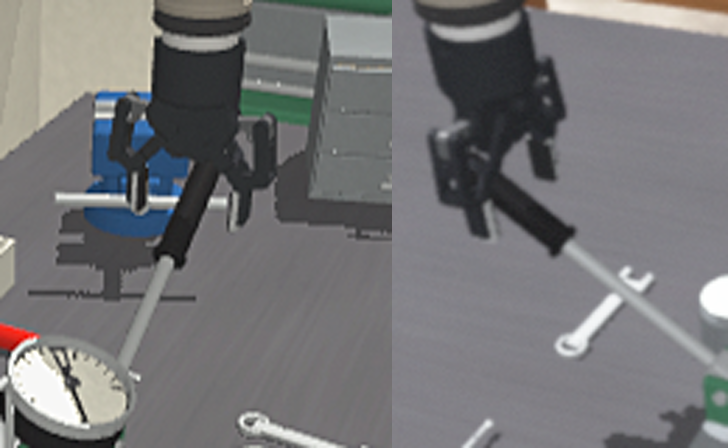

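The open fingers stand on both sides of the lever's grip in both views. I'll close them on it.

```bash
python3 -m crank '[[0,0,0,0,-1],[0,0,0,0,-1],[0,0,0,0,-1],[0,0,0,0,-1],[0,0,0,0,-1],[0,0,0,0,-1],[0,0,0,0,-1],[0,0,0,0,-1]]' 60
```

```text
clock: 6.6
tcp_pos: [0.5109, -0.2775, 0.2203]
orientation: [-2.273, -2.163, 0.005]
contact_force: [-9.2, -0.4, 7.1]
grip_width: 0.0241
gripper_force: 58.8
```

```bash
python3 -m crank '[[0,-0.038,-0.069,0,-1],[0,-0.038,-0.069,0,-1],[0,-0.038,-0.069,0,-1],[0,-0.02,-0.056,0,-1],[0,-0.02,-0.056,0,-1],[0,-0.02,-0.056,0,-1],[0,0,0,0,-1],[0,0,0,0,-1]]'
cat > m.py <<'E'
from h import *
import sys
k=sys.argv[1];f=r.grab_frame('side');cv2.imwrite(f'pics/s{k}.png',f);c=r.camera_model('side')
z=cv2.resize(f[165:230,305:390],None,fx=7,fy=7,interpolation=2);cv2.imwrite(f'pics/dial{k}.png',z)
g=cv2.imread('pics/side5.png')
C=np.array([.51409,-.01805,.2]);print(proj(c,C))
for im in(g,f):
    A,P,I=dialpolar(im,c,C);d=I[:,(P>=.022)&(P<.032)].astype(float).mean(1)
    print([(round(float(A[i]),2),int(d[i])) for i in range(5,len(A)-5) if d[i]==d[i-5:i+6].min() and d[i]<190])
E
python3 m.py 7
```

```text
clock: 7.27
tcp_pos: [0.5088, -0.3149, 0.1455]
orientation: [-2.277, -2.159, 0.01]
contact_force: [-15.6, -3.9, 13.1]
grip_width: 0.024
gripper_force: 62.9
[344.66260326 195.8407442 ]
[(0.03, 86), (3.0, 125), (3.3, 159)]
[(2.25, 134), (3.0, 123), (3.3, 157)]
```

View pics/dial7.png

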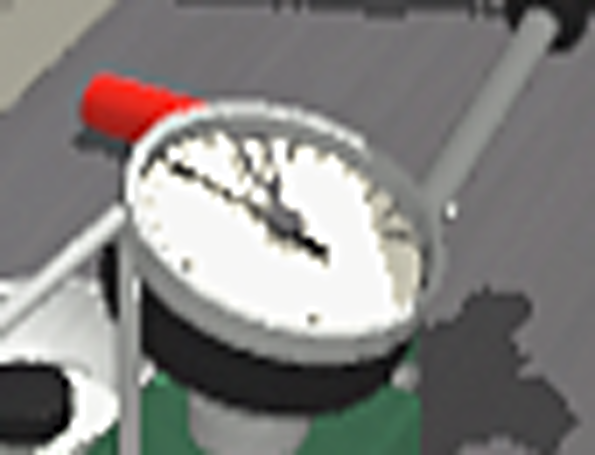

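The dial shows the needle at about 2.25 rad, still short of the set pointer's frame (3.0–3.3, middle about 3.1). I'll press further in small rows.

```bash
python3 -m crank '[[0,-0.01,-0.04,0,-1],[0,-0.01,-0.04,0,-1],[0,-0.006,-0.03,0,-1],[0,0,0,0,-1],[0,0,0,0,-1]]'; python3 m.py 8
```

```text
clock: 7.73
tcp_pos: [0.5085, -0.3201, 0.1239]
orientation: [-2.277, -2.159, 0.01]
contact_force: [-16.0, -4.2, 14.7]
grip_width: 0.0235
gripper_force: 64.0
[344.66260326 195.8407442 ]
[(0.03, 86), (3.0, 125), (3.3, 159)]
[(2.95, 72), (3.3, 157)]
```

```bash
python3 -m crank '[[0,-0.003,-0.018,0,-1],[0,-0.003,-0.018,0,-1],[0,0,0,0,-1],[0,0,0,0,-1],[0,0,0,0,-1],[0,0,0,0,-1]]'; python3 m.py 9
```

```text
clock: 8.28
tcp_pos: [0.5085, -0.3214, 0.117]
orientation: [-2.277, -2.159, 0.01]
contact_force: [-16.1, -4.8, 16.0]
grip_width: 0.0243
gripper_force: 64.4
[344.66260326 195.8407442 ]
[(0.03, 86), (3.0, 125), (3.3, 159)]
[(3.02, 127), (3.17, 86)]
```

View pics/dial9.png

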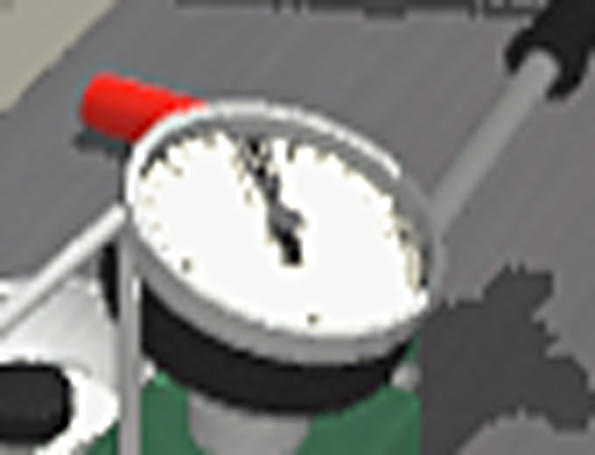

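The needle now lies inside the set pointer's open frame, at about 3.1 rad. It is steady, the lever is held and the ring is locked, so I'll hand in.

```bash
python3 -m crank '[[0,0,0,0,-1],[0,0,0,0,-1],[0,0,0,0,-1]]' && python3 -c "
from bench import r
print(r.hand_in())"
```

```text
clock: 8.58
tcp_pos: [0.5085, -0.3214, 0.1171]
orientation: [-2.277, -2.159, 0.01]
contact_force: [-16.7, -3.9, 15.6]
grip_width: 0.024
gripper_force: 64.4
the job is handed in; nothing more can be done
None
```

I locked the clamp ring against its stop, pressed the lever until the needle lay on the set pointer (about 3.1 rad), and handed in at 8.6 s while holding it there; no verdict was returned.

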